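Open the bench extractor's filter pot

ROBOT

A 6-joint arm with a two-finger parallel gripper is mounted at the origin on the work surface. World frame = base frame: x ahead of the robot, y to its left, z up, the work surface at z = 0. Lengths are in m, angles in rad, forces in N, time in s.
With the tool pointing down it reaches from about 0.3 to 1 m from the base axis. Payload 5.1 kg.
Tool frame: the origin (TCP) lies at the very end of the fingers, on their centre line; the grasp point (between the pads) lies behind it (hold_point_z is the x of the grasp point in the tool frame, in m); x points along the fingers, y is the direction in which the jaws open and shut, and the axes are right-handed (so a half turn about x gives the same grasp; the last joint's range is limited). The gripper opens to 95 mm and grips with 3 to 60 N. Pads are 20 mm wide; open, the fingers measure 119 mm over their backs; the gripper's body (75 mm by 180 mm) begins 59 mm behind the grasp point.
Start: joints at [1.17, 0.124, 1.65, -0, 1.367, -0.083], TCP at [0.203, 0.617, 0.215] pointing down, gripper open.
Joint ranges: [-2.61, 2.61], [-1.02, 2.33], [0.03, 2.71], [-1.35, 4.49], [0.32, 2.68], [-2.91, 2.91]. Speed limits (rad/s): [2.57, 2.57, 3.14, 3.14, 3.14, 3.14].

INTERFACE

Orientations are given as a 3x3 rotation matrix whose columns are the frame's x, y, z axes.
In Python, from plant import read_state, get_image, camera_params, sign_off, find_in, regions_of, tip_of, hold_point_z gives the robot as it stands. The module is installed in compiled form; this text tells all that it offers.
- The arm moves only by the shell command python3 -m jog 'ROWS'. ROWS is text: rows parted by semicolons, each of 5 numbers parted by spaces: the shift along the tool's x, y, z scaled (see below), then the turn about the tool's x scaled (see below), then the opening, from 0 (shut) to 1 (fully open). In form: tx ty tz yaw claw; .... A call has 1 to 20 rows; each row is the pose to reach, as a shift and turn from the pose commanded when the call began, along the tool's axes at that moment; what a row does not reach only later rows make up. The controller multiplies each number of a shift by 0.4 m and each number of a turn by 90 degrees. A row lasts 1/10 s, in which the tool goes at most 50 mm and 8.59 degrees, less where a joint would pass 70% of its speed; a pose out of reach is approached as far as the arm can. A call with a number of a shift or a turn outside -1 to 1 is refused whole. A call with a gripper value outside its range is refused whole. The fingers move at their own pace and stop on an object; the grip force is fixed at half the most. Time passes only in rows, so rows that repeat a pose let the fingers close. It gives the time, the measured TCP pose, the force and the opening at its end, in the units of the state.
- read_state(): the state, without advancing time (a new reading comes with each control period).
- get_image(name): name is "scene" or "side" or "wrist"; returns (picture, depth): 400x640x3 uint8, red, green, blue; 400x640 float32, m along the optical axis (not along the pixel's ray), 0 where there is no reading.
- camera_params(name): a dict with "K" (3x3 intrinsics, pixels), "rvec" (rotation vector, rad) and "tvec" (3), from world to camera coordinates, as OpenCV has them. Camera axes: x right, y down, z forward; pixel columns grow to the right and rows downward; lengths in m; the calibration is good to about 2 mm. A picture is of the moment at which its call begins: read the wrist's pose just before it. camera_params takes no time and is no camera call; for the wrist camera it gives the pose at the moment of the call.
- sign_off(): hands the job in, once; it reports no verdict.
Trained networks look in the newest picture that a camera, given by its name, has taken for a name from the list of things; names that differ only in an ending like _2 or _b are one class to them, and where a whole thing is asked for, a point or a joint stands for the part that bears it (a point fixed in the world has none). Each returns a list of dicts, best first, with "p" (0 to 1); they miss things now and then, are a little off and sometimes report something else, mostly with a low value. They report only what shows in the picture. A call takes as long as a camera call.
- find_in(camera, query): "xyz" ([x, y, z] in m, in the coordinates of the camera as it stood for that picture, good to about 4 mm: the middle of the surface that is visible of it).
- regions_of(camera, query): "mask" (400x640 bool, what is visible of it).
- tip_of(camera, query): "xyz" ([x, y, z] in m, in the coordinates of the camera as it stood for that picture, good to about 4 mm: a listed point, or the origin of a listed thing).
The state is a dict: "t": time; "q": joint angles; "dq": joint speeds; "joint_torque": joint torques, N m; "tcp_pos": TCP position; "tool_rot": TCP orientation; "contact_force": force on the tool from outside, world axes, zero at the start; "torque": the same for the moment, N m; "finger_gap": finger opening in m.
Only numpy, scipy, OpenCV 4.12 (cv2) and the standard library are available. Lean on these libraries where they do the work, as an engineer would, in place of code of your own. Each camera call takes 0.05 s, during which the arm holds its last target.

TASK

The filter in the small bench extractor is due for a change: take the cover off its tilted filter pot. It is a bayonet cover: turn it a quarter turn anticlockwise by its grip bar to unlock it, lift it straight off along the pot's axis, and set it down, not dropped, flat with the grip bar up inside the empty shallow steel tray. Leave the other things on the bench where they are.

Things in the scene. Friction and masses are not known exactly. Their poses are not given: they have to be found in the camera images.
- extractor: Grey bench extractor, fixed: base 200 x 150 x 45 mm, a motor box up to 140 mm high at its back, and between two cheeks a round aluminium filter pot leaning to its front. Origin under the base's centre on the bench; -x is its front, z up; turned up to 0.4 rad. Centre of the pot's mouth: (-35, 0, 165) mm; the pot's axis leans 30 degrees from vertical towards -x.
- pot: The fixed filter pot, 150 mm across its flange; mouth of 92 mm bore, 20 mm deep over the filter. Origin: centre of the mouth in the plane of the flat rim the cover sits on. z: along the pot's axis, outwards. x: direction of the cover's grip bar when locked; y: its direction after the quarter turn (+90 degrees about z, anticlockwise seen from outside).
- pot_keeper (a point): Top of one of the pot's two opposite keepers (13.5 mm above the rim, on the pot's +x side): lips 57 to 75 mm from the axis, undersides 8.5 mm above the rim, that hold the cover's two lugs down. Stops block the turn about 3 degrees clockwise of locked and at about 95 degrees anticlockwise. The lugs can lift out from 73 degrees of turn up to that stop: 80 to 90 is right.
- cover: The loose dark grey bayonet cover, 0.2 to 0.45 kg: disc 108 mm across, 10 mm thick; two opposite lugs (21 mm wide, 6 mm thick) reach 66 mm from the axis along its x; a spigot 88 mm across, 12 mm deep below; a grip bar on top. Origin on its axis at the disc's underside, 12 mm above the spigot's foot; z out of the pot through the bar. Locked, its frame is the pot's.
- cover_bar (a point): Centre of the cover's straight grip bar, 27 mm above the cover's origin: 96 mm long (cover x), 24 mm wide (cover y), from 10 to 44 mm above the origin. The cover turns with light friction, no spring, and stays where left; lift it at least 15 mm along the pot's axis before moving sideways.
- tray: The empty shallow tray of bare sheet steel, square, 210 x 210 mm outside, 202 mm inside, 22 mm high, floor 4 mm thick, loose, 0.9 kg; it lies on the bench left or right of the extractor, a deep black bin of parts on the other side. Origin under its centre on the bench, z up.
- tray_in (a point): Centre of the tray's inner floor, 4 mm above the bench.
- bin: Black plastic bin, 190 x 150 x 75 mm, full of fin stacks; leave alone. Origin under its centre.
- cooler_a: Cooler module, 200 x 85 x 37 mm, black with fins and copper pipes, lying in front of the robot; leave alone. Origin under its centre.
- cooler_b: Second cooler module of the same kind, farther away on the right; leave alone. Origin under its centre.
- scanner: Black hand scanner, about 160 mm long, 40 mm high; leave alone. Origin under its grip's middle.
- driver: Screwdriver with black handle, 190 mm long, lying on the left behind; leave alone. Origin under its middle region, its x along the shaft.
- jar: White plastic jar, 60 mm across, 90 mm high, behind the extractor; leave alone. Origin under its centre.
- padbox: Cardboard box, 90 x 60 x 35 mm (on the right, behind); leave alone. Origin under its centre.

How it is judged:
By the outcome, as a careful person would: the job done as asked, in the order asked, and still so for the second after the job is handed in, with the robot touching nothing.
It also fails if it takes over 50 s, if anything falls off the work surface, if the arm or the gripper's body presses on something with over 40 N, if the wrist force passes 120 N, or if a joint passes its speed limit or range.

## Working session

There is one attempt and no reset: what is moved stays moved. The work goes in short steps, Python scripts to look and compute and a shell command to move; the robot and the scene stay as the last step left them, time stands still between calls to the robot, and variables do not carry over. Pictures are saved under pics/ and viewed, and the job is handed in when it is done.

```bash
mkdir -p pics; ls; cat > h.py <<'E'
import numpy as np, cv2
from plant import *
def T(name):
    c=camera_params(name); R=cv2.Rodrigues(np.array(c['rvec'],float))[0]; return np.array(c['K']),R,np.array(c['tvec'],float).ravel()
def c2w(name,p):
    K,R,t=T(name); return R.T@(np.array(p)-t)
def cloud(name,d):
    K,R,t=T(name); v,u=np.mgrid[:d.shape[0],:d.shape[1]]
    P=np.stack([(u-K[0,2])/K[0,0]*d,(v-K[1,2])/K[1,1]*d,d],-1)
    return (P-t)@R
def w2p(name,p):
    K,R,t=T(name); q=K@(R@np.array(p)+t); return q[:2]/q[2]
def save(n,im): cv2.imwrite('pics/'+n+'.png',im[:,:,::-1])
E
python3 - <<'E'
from h import *
np.set_printoptions(precision=4,suppress=True)
s=read_state()
for k in s: print(k,s[k])
print(hold_point_z)
for n in ['scene','side','wrist']:
    im,d=get_image(n); save(n+'0',im); np.save(n+'0.npy',d)
    K,R,t=T(n); print(n,-R.T@t, R[2],K[0,0])
    for q in ['cover','cover_bar','pot','pot_keeper','tray','tray_in','extractor','bin','cooler_a','scanner','jar','driver','padbox']:
        r=tip_of(n,q); print(q,[(np.round(c2w(n,a['xyz']),3),round(a['p'],2)) for a in r[:3]])
print(read_state()['t'])
E
```

```text
pics
t 0.0
q [ 1.1704  0.1245  1.6516  0.      1.3675 -0.0826]
dq [ 0.0009  0.0014  0.0007 -0.0012  0.0018 -0.0013]
joint_torque [  0.0013 -41.76   -35.9934   0.0773   0.0495  -0.0002]
tcp_pos [0.2029 0.6169 0.2134]
tool_rot [[-0.0008  0.3125  0.9499]
 [-0.0019  0.9499 -0.3125]
 [-1.     -0.0021 -0.0002]]
contact_force [ 0.1741 -0.2235 -0.0488]
torque [0.0257 0.0706 0.0048]
finger_gap 0.09489679560229967
-0.0188
scene [ 1.197  -0.0532  1.1615] [-0.5106  0.0279 -0.8594] 425.51175300886865
cover [(array([ 0.601, -0.002,  0.162]), 0.81)]
cover_bar [(array([0.588, 0.001, 0.189]), 0.97), (array([ 0.787,  0.192, -0.001]), 0.2)]
pot [(array([ 0.6  , -0.003,  0.165]), 0.57)]
pot_keeper [(array([ 0.645, -0.037,  0.2  ]), 0.79), (array([ 0.686, -0.222, -0.003]), 0.71)]
tray [(array([0.487, 0.359, 0.001]), 0.58)]
tray_in [(array([0.481, 0.357, 0.007]), 0.67), (array([ 0.602, -0.   ,  0.163]), 0.16)]
extractor [(array([0.636, 0.01 , 0.001]), 0.83)]
bin [(array([ 0.468, -0.358, -0.   ]), 0.8)]
cooler_a [(array([ 0.392, -0.087,  0.003]), 0.87), (array([ 0.73 , -0.366, -0.001]), 0.81), (array([0.47
[... 589 characters left out ...]
tor [(array([ 0.484,  0.356, -0.   ]), 0.67), (array([0.636, 0.012, 0.   ]), 0.62)]
bin [(array([ 0.47 , -0.352, -0.001]), 0.81)]
cooler_a [(array([ 0.727, -0.367,  0.002]), 0.92), (array([ 0.39 , -0.088,  0.003]), 0.57)]
scanner [(array([ 0.396,  0.098, -0.003]), 0.73)]
jar [(array([0.786, 0.191, 0.   ]), 0.75), (array([ 0.391, -0.085, -0.001]), 0.31)]
driver [(array([0.718, 0.287, 0.   ]), 0.58), (array([ 0.636,  0.012, -0.001]), 0.51)]
padbox [(array([ 0.694, -0.224, -0.004]), 0.87)]
wrist [0.141  0.6395 0.3852] [ 0.2253 -0.0739 -0.9715] 288.0840817691433
cover []
cover_bar []
pot []
pot_keeper []
tray []
tray_in []
extractor []
bin []
cooler_a []
scanner []
jar []
driver []
padbox []
2.1
```

View images.

View pics/scene0.png

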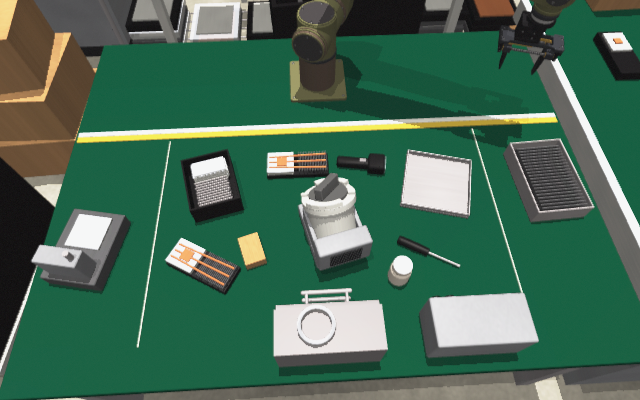

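View pics/side0.png

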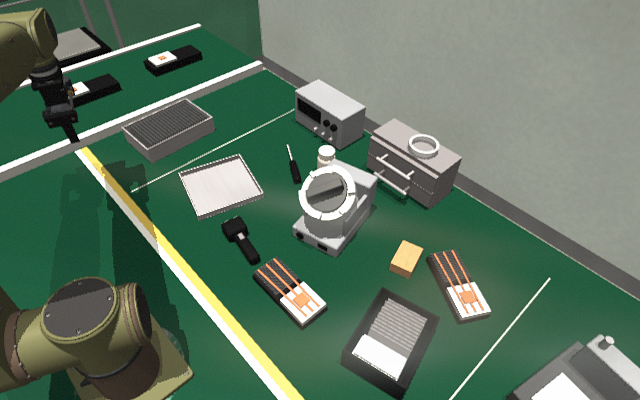

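```bash
python3 - <<'E'
from h import *
np.set_printoptions(precision=4,suppress=True)
for n in ['scene','side']:
    d=np.load(n+'0.npy'); P=cloud(n,d).reshape(-1,3); P=P[d.ravel()>0]
    m0=np.array([.601,-.002,.165])
    for yaw in [.30,.33,.36,.39]:
        ax=np.array([-.5*np.cos(yaw),-.5*np.sin(yaw),.866])
        eu=np.array([.866*np.cos(yaw),.866*np.sin(yaw),.5]); ey=np.cross(ax,eu)
        Q=(P-m0)@np.stack([eu,ey,ax]).T
        r=np.hypot(Q[:,0],Q[:,1])
        S=(r<.05)&(np.abs(Q[:,2]-.010)<.006)
        A=np.c_[Q[S,:2],np.ones(S.sum())]; c=np.linalg.lstsq(A,Q[S,2],rcond=None)[0]
        B=(r<.07)&(np.abs(Q[:,2]-.044)<.006)
        q=Q[B,:2]; mu=q.mean(0); w,V=np.linalg.eigh(np.cov(q.T)); v=V[:,1]
        pr=(q-mu)@v
        print(n,yaw,'disc tilt',c,S.sum(),'| bar c',mu,Q[B,2].mean(),'ang',np.degrees(np.arctan2(v[1],v[0])),'len',np.ptp(pr),'w',np.ptp((q-mu)@V[:,0]),B.sum())
K,R,t=T('scene')
E
python3 - <<'E'
import cv2
a=cv2.imread('pics/scene0.png')[160:280,270:400];b=cv2.imread('pics/side0.png')[150:260,280:390]
import numpy as np
cv2.imwrite('pics/z.png',np.hstack([cv2.resize(a,(400,400)),cv2.resize(b,(400,400))]))
E
```

```text
scene 0.3 disc tilt [-0.0012 -0.0234  0.0099] 296 | bar c [0.0076 0.0004] 0.04285884624569916 ang 132.01525770381488 len 0.09594272736294492 w 0.024294352986445403 174
scene 0.33 disc tilt [-0.0056 -0.0355  0.0099] 294 | bar c [0.0081 0.    ] 0.04279805872255857 ang 130.5184971280091 len 0.09588509040153345 w 0.0242967746084434 176
scene 0.36 disc tilt [-0.0069 -0.0503  0.0099] 293 | bar c [ 0.0085 -0.0001] 0.042827283126695405 ang 129.31346383999485 len 0.09298536545243583 w 0.024193818535782972 175
scene 0.39 disc tilt [-0.0096 -0.0637  0.01  ] 295 | bar c [ 0.0086 -0.0001] 0.042913512919537974 ang 128.0513175533654 len 0.09292496563657267 w 0.024111182429475443 172
side 0.3 disc tilt [ 0.0001 -0.0201  0.0083] 624 | bar c [0.0004 0.001 ] 0.04181041162885781 ang 132.61118100739185 len 0.09536654154347435 w 0.024563696962448818 314
side 0.33 disc tilt [-0.0007 -0.0336  0.0083] 625 | bar c [0.0006 0.0013] 0.04178046143849205 ang 130.90890685396906 len 0.09532607347158882 w 0.02445590660337102 315
side 0.36 disc tilt [-0.0016 -0.0474  0.0083] 619 | bar c [0.001  0.0012] 0.04184615078528932 ang 129.91446234095056 len 0.09439200357421444 w 0.023840891334951868 308
side 0.39 disc tilt [-0.0032 -0.0582  0.0084] 614 | bar c [0.0016 0.001 ] 0.04188057939938196 ang 128.5009158046425 len 0.09436867178080659 w 0.023886661123267275 304
```

View pics/z.png

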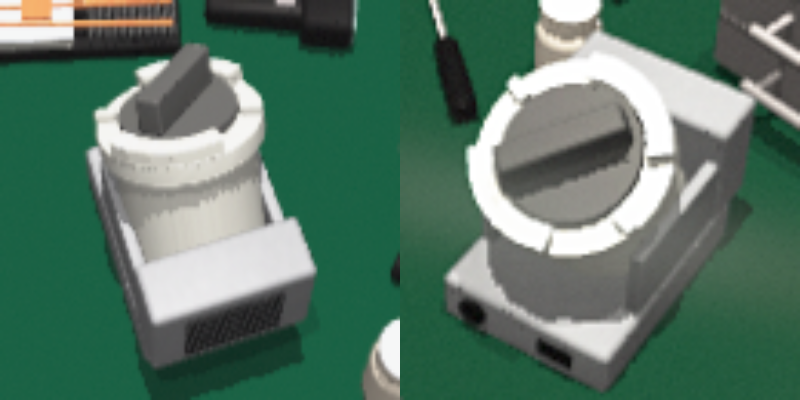

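```bash
python3 - <<'E'
from h import *
np.set_printoptions(precision=4,suppress=True)
for n in ['scene','side']:
    d=np.load(n+'0.npy'); P=cloud(n,d).reshape(-1,3); P=P[d.ravel()>0]
    m0=np.array([.601,-.002,.165])
    yaw=.26
    ax=np.array([-.5*np.cos(yaw),-.5*np.sin(yaw),.866])
    eu=np.array([.866*np.cos(yaw),.866*np.sin(yaw),.5]); ey=np.cross(ax,eu)
    Q=(P-m0)@np.stack([eu,ey,ax]).T
    r=np.hypot(Q[:,0],Q[:,1])
    B=(r<.07)&(np.abs(Q[:,2]-.044)<.005)
    q=Q[B,:2]; box=cv2.minAreaRect((q*1000).astype(np.float32)); print(n,box, np.median(Q[B,2]))
    c=np.array(box[0])/1000; print('top centre',m0+c[0]*eu+c[1]*ey+np.median(Q[B,2])*ax)
    # front/cheek yaw: box top of motor z~.14
    X=P[(np.abs(P[:,2]-.140)<.004)&(np.hypot(P[:,0]-.7,P[:,1]-.02)<.15)]
    if len(X)>30: print('motor top',cv2.minAreaRect((X[:,:2]*1000).astype(np.float32)),len(X))
    th=np.radians(-45.5)
    b=np.cos(th)*eu+np.sin(th)*ey; c=np.cos(th+np.radians(85))*eu+np.sin(th+np.radians(85))*ey
    print('bar locked',b,np.degrees(np.arctan2(b[1],b[0])),'85',c,np.degrees(np.arctan2(c[1],c[0])), 'axis',ax)
E
```

```text
scene ((3.5229530334472656, 1.3139495849609375), (24.032501220703125, 95.90060424804688), 44.7229118347168) 0.04327455899186573
top centre [ 0.5827 -0.0055  0.2042]
motor top ((656.97998046875, 12.914779663085938), (202.23797607421875, 148.5392303466797), 14.459931373596191) 1116
bar locked [ 0.7699 -0.5332  0.3505] -34.703543671770106 85 [0.4823 0.7865 0.3858] 58.48369630517459 axis [-0.4832 -0.1285  0.866 ]
side ((-0.34883880615234375, 1.2486381530761719), (24.327478408813477, 95.44127655029297), 43.558101654052734) 0.04208133196396148
top centre [ 0.5801 -0.0063  0.2013]
motor top ((652.9072265625, 12.234809875488281), (204.2721710205078, 148.10231018066406), 14.23869514465332) 529
bar locked [ 0.7699 -0.5332  0.3505] -34.703543671770106 85 [0.4823 0.7865 0.3858] 58.48369630517459 axis [-0.4832 -0.1285  0.866 ]
```

```bash
python3 -m jog '-0.2 -0.7 0.8 0.19 0.6;-0.2 -0.7 0.8 0.19 0.6;-0.2 -0.7 0.8 0.19 0.6;-0.2 -0.7 0.8 0.19 0.6;-0.2 -0.7 0.8 0.19 0.6;-0.2 -0.7 0.8 0.19 0.6;-0.2 -0.7 0.8 0.19 0.6;-0.2 -0.7 0.8 0.19 0.6;-0.2 -0.7 0.8 0.19 0.6;-0.2 -0.7 0.8 0.19 0.6'
cat > w.py <<'E'
from h import *
import sys
np.set_printoptions(precision=4,suppress=True)
s=read_state(); p=np.array(s['tcp_pos']);R=np.array(s['tool_rot'])
print('t',s['t'],'p',p,'yaz',np.degrees(np.arctan2(R[1,1],R[0,1])),'x',R[:,0],'q',np.array(s['q']),'gap',s['finger_gap'],'F',np.array(s['contact_force']))
for a in sys.argv[1:]:
    g=np.array(eval(a),float); print(a,'tool units',(R.T@(g[:3]-p))/.4)
E
python3 w.py '.5815,-.006,.28'
```

```text
t: 3.1
tcp_pos: [0.4216, 0.2488, 0.2962]
tool_rot: [[0.003, 0.582, 0.813], [0.0, 0.813, -0.582], [-1.0, 0.002, 0.002]]
contact_force: [-0.5, 0.5, 0.4]
finger_gap: 0.0571
t 3.1 p [0.4216 0.2488 0.2962] yaz 54.37986799013063 x [ 0.0029  0.0003 -1.    ] q [ 0.424  -0.2793  1.8948 -0.0009  1.5234 -0.5251] gap 0.05706311253299375 F [-0.506   0.541   0.4096]
.5815,-.006,.28 tool units [ 0.0414 -0.2852  0.6958]
```

```bash
python3 -m jog '0.06 -0.285 0.695 0 0.6;0.06 -0.285 0.695 0 0.6;0.06 -0.285 0.695 0 0.6;0.06 -0.285 0.695 0 0.6;0.06 -0.285 0.695 0 0.6;0.06 -0.285 0.695 0 0.6;0.06 -0.285 0.695 0 0.6;0.06 -0.285 0.695 0 0.6;0.06 -0.285 0.695 0 0.6'
python3 w.py '.5815,-.006,.19'
python3 - <<'E'
from h import *
im,d=get_image('wrist');save('w1',im);np.save('w1.npy',d)
P=cloud('wrist',d).reshape(-1,3);P=P[d.ravel()>0]
m0=np.array([.603,-.0005,.165]);yaw=.25
ax=np.array([-.5*np.cos(yaw),-.5*np.sin(yaw),.866]);eu=np.array([.866*np.cos(yaw),.866*np.sin(yaw),.5]);ey=np.cross(ax,eu)
Q=(P-m0)@np.stack([eu,ey,ax]).T
B=(np.hypot(Q[:,0],Q[:,1])<.06)&(abs(Q[:,2]-.044)<.005)
print(B.sum(),np.median(Q[B,2])); 
if B.sum()>20: print(cv2.minAreaRect((Q[B,:2]*1000).astype(np.float32)))
E
```

```text
t: 4.0
tcp_pos: [0.5803, -0.001, 0.2706]
tool_rot: [[-0.0, 0.577, 0.817], [0.001, 0.817, -0.577], [-1.0, 0.0, -0.001]]
contact_force: [-0.1, 0.2, -0.3]
finger_gap: 0.057
t 4.0 p [ 0.5803 -0.001   0.2706] yaz 54.76081672015657 x [-0.0004  0.0006 -1.    ] q [-0.0944 -0.0583  1.7435  0.0006  1.4568 -1.0503] gap 0.056997929488342015 F [-0.1365  0.1803 -0.2679]
.5815,-.006,.19 tool units [ 0.2014 -0.0086  0.0099]
2456 0.04406892309819638
((-3.278074264526367, 6.837675094604492), (23.4981746673584, 82.46229553222656), 44.663326263427734)
```

View pics/w1.png

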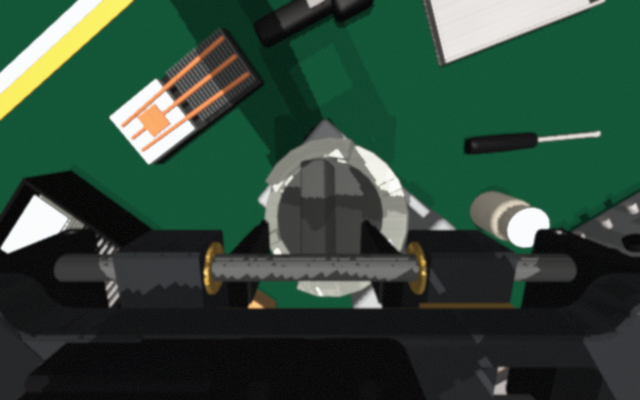

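```bash
python3 -m jog '0.1 -0.007 0.01 0 0.47;0.15 -0.007 0.01 0 0.47;0.206 -0.007 0.01 0 0.47;0.206 -0.007 0.01 0 0.47;0.206 -0.007 0.01 0 0.47;0.206 -0.007 0.01 0 0;0.206 -0.007 0.01 0 0;0.206 -0.007 0.01 0 0;0.206 -0.007 0.01 0 0;0.206 -0.007 0.01 0 0;0.206 -0.007 0.01 0 0'
python3 w.py
```

```text
t: 5.15
tcp_pos: [0.5841, -0.0056, 0.1904]
tool_rot: [[0.006, 0.578, 0.816], [0.002, 0.816, -0.578], [-1.0, 0.005, 0.003]]
contact_force: [2.0, 4.1, 1.5]
finger_gap: 0.0279
t 5.15 p [ 0.5841 -0.0056  0.1904] yaz 54.71599631257409 x [ 0.0056  0.0024 -1.    ] q [-0.103  -0.0076  1.8288  0.0031  1.3151 -1.0588] gap 0.02788344363199293 F [2.008  4.0674 1.5213]
```

```bash
python3 -m jog '0 0 0 -0.06 0;0 0 0 -0.12 0;0 0 0 -0.18 0;0 0 0 -0.24 0;0 0 0 -0.3 0;0 0 0 -0.36 0;0 0 0 -0.42 0;0 0 0 -0.48 0;0 0 0 -0.5 0'
python3 w.py
python3 - <<'E'
from h import *
for n in ['side','scene']:
    im,d=get_image(n);save(n+'2',im[110:290,220:420].repeat(3,0).repeat(3,1))
E
```

```text
t: 6.05
tcp_pos: [0.5819, -0.007, 0.1917]
tool_rot: [[-0.0, -0.167, 0.986], [0.0, 0.986, 0.167], [-1.0, 0.0, -0.0]]
contact_force: [-8.4, 0.7, 10.9]
finger_gap: 0.0324
t 6.05 p [ 0.5819 -0.007   0.1917] yaz 99.61122139353137 x [-0.0001  0.0002 -1.    ] q [-0.1044 -0.0098  1.8287  0.0002  1.3228 -1.8429] gap 0.03237483821274358 F [-8.4273  0.7024 10.8854]
```

View pics/side2.png

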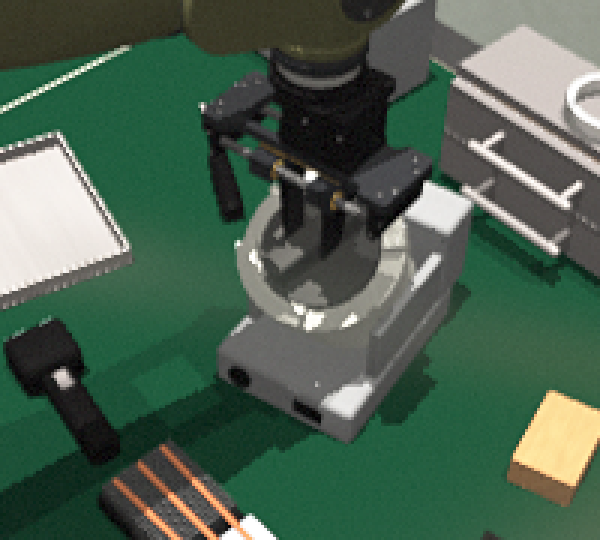

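```bash
cat > bar.py <<'E'
from h import *
import sys
m0=np.array([.603,-.0005,.165]);yaw=.25
ax=np.array([-.5*np.cos(yaw),-.5*np.sin(yaw),.866]);eu=np.array([.866*np.cos(yaw),.866*np.sin(yaw),.5]);ey=np.cross(ax,eu)
F=np.stack([eu,ey,ax])
def top(n,d,lo=.039,hi=.048):
    P=cloud(n,d); Q=(P-m0)@F.T
    xs=(np.arange(300)-150)*.0005
    out=np.zeros((300,300),np.float32)
    sel=(d>0)&(np.hypot(Q[...,0],Q[...,1])<.075)&(abs(Q[...,2])<.06)
    return Q[sel]
if __name__=='__main__':
  for n in sys.argv[2:]:
    im,d=get_image(n); save(n+sys.argv[1],im); np.save(n+sys.argv[1]+'.npy',d)
    Q=top(n,d); B=abs(Q[:,2]-.044)<.004
    print(n,B.sum(),cv2.minAreaRect((Q[B,:2]*1000).astype(np.float32)) if B.sum()>5 else '')
    # map
    g=np.zeros((320,320,3),np.uint8)
    for x,y,z in Q:
        c=(0,0,255) if abs(z-.044)<.005 else (0,255,0) if .014<z<.039 else (200,200,0) if abs(z-.01)<.004 else (90,90,90) if z<.006 else (255,255,255)
        cv2.circle(g,(int(160-y*2000),int(160-x*2000)),2,c,-1)
    cv2.imwrite('pics/map_%s_%s.png'%(n,sys.argv[1]),g)
E
python3 bar.py 3 side scene wrist
python3 -c "
import cv2,numpy as np
cv2.imwrite('pics/m3.png',np.hstack([cv2.imread('pics/map_%s_3.png'%n) for n in ['side','scene']]))"
```

```text
side 234 ((-5.259721755981445, -1.4762306213378906), (42.05765914916992, 93.48665618896484), 50.49696731567383)
scene 154 ((7.417930603027344, 0.2874717712402344), (39.3648567199707, 83.69468688964844), 56.515167236328125)
wrist 4504 ((-4.684150695800781, -1.5179252624511719), (40.388404846191406, 88.32918548583984), 70.61140441894531)
```

View pics/m3.png

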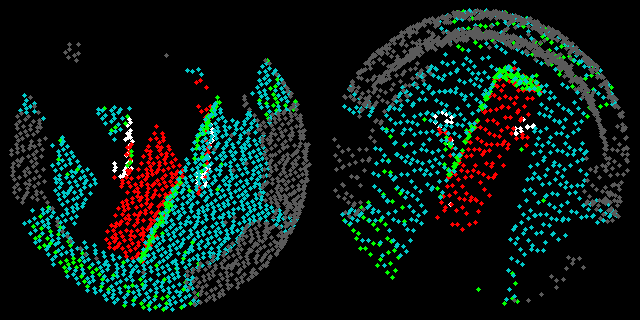

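View pics/wrist3.png

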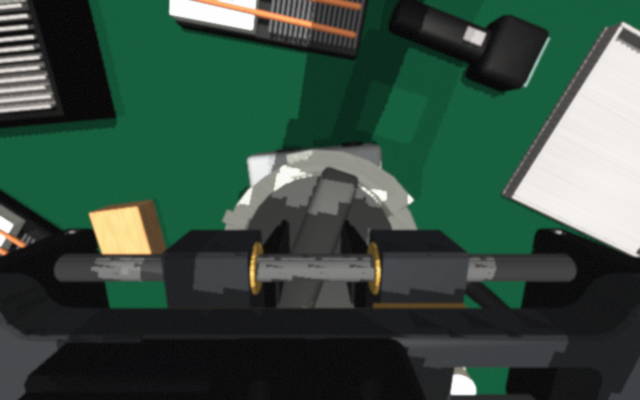

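```bash
cat > g.py <<'E'
from bar import *
def b(th): th=np.radians(th); return np.cos(th)*eu+np.sin(th)*ey
def tcp(th,r=.035,dz=-.015):
    p=m0+.044*ax-r*b(th); p[2]+=dz; v=b(th); return p,np.degrees(np.arctan2(v[1],v[0]))+90
def rows(ths,r=.035,dz=-.015,ofs=(0,0,0)):
    s=read_state();R=np.array(s['tool_rot']);p0=np.array(s['tcp_pos']);az=np.degrees(np.arctan2(R[1,1],R[0,1]))
    for th in ths:
        p,a=tcp(th,r,dz); print(th,np.round(R.T@(p+ofs-p0)/.4,3),'yaw',round(-(a-az)/90,3),np.round(p,4),round(a,1))
if __name__=='__main__':
    import sys; rows([float(x) for x in sys.argv[1].split(',')],*[float(x) for x in sys.argv[2:]])
E
python3 g.py=-1 2>/dev/null; python3 g.py ' -26' .035; python3 g.py ' -26' .035 .02
```

```text
-26.0 [ 0.048  0.035 -0.071] yaw 0.273 [0.5515 0.0022 0.1724] 74.9
-26.0 [-0.039  0.035 -0.071] yaw 0.273 [0.5515 0.0022 0.2074] 74.9
```

```bash
python3 -m jog '0 0 0 0 0.5;0 0 0 0 0.5;-0.1 0 0 0 0.5;-0.1 0.035 -0.071 0.1 0.5;-0.1 0.035 -0.071 0.2 0.5;-0.1 0.035 -0.071 0.273 0.5;-0.08 0.035 -0.071 0.273 0.5;-0.02 0.035 -0.071 0.273 0.5;0.02 0.035 -0.071 0.273 0.5;0.02 0.035 -0.071 0.273 0.5'
python3 w.py; python3 bar.py 4 wrist side
python3 -c "
import cv2,numpy as np
cv2.imwrite('pics/m4.png',np.hstack([cv2.imread('pics/map_%s_4.png'%n) for n in ['side','wrist']]))"
```

```text
t: 7.3
tcp_pos: [0.5497, 0.0023, 0.1761]
tool_rot: [[-0.007, 0.255, 0.967], [0.001, 0.967, -0.255], [-1.0, -0.001, -0.007]]
contact_force: [-0.2, 0.3, -1.2]
finger_gap: 0.0477
t 7.3 p [0.5497 0.0023 0.1761] yaz 75.20537913088435 x [-0.007   0.0005 -1.    ] q [-0.0935 -0.0659  1.91   -0.0001  1.3045 -1.406 ] gap 0.047657025942521726 F [-0.2067  0.2834 -1.2129]
wrist 2353 ((-19.637283325195312, 12.236251831054688), (58.87539291381836, 50.192787170410156), 61.25218963623047)
side 67 ((-11.823974609375, -3.650848388671875), (57.14847183227539, 94.08689880371094), 48.838172912597656)
```

View pics/wrist4.png

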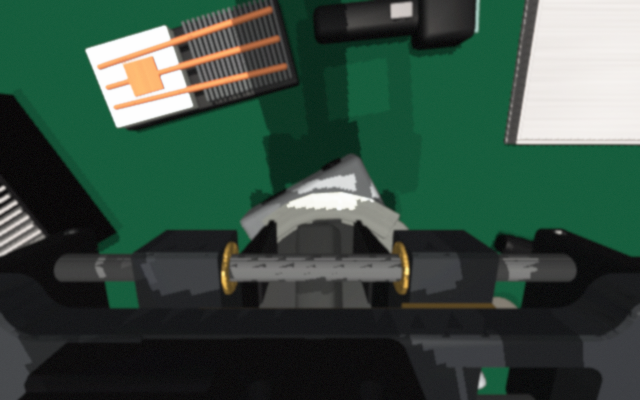

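View pics/m4.png

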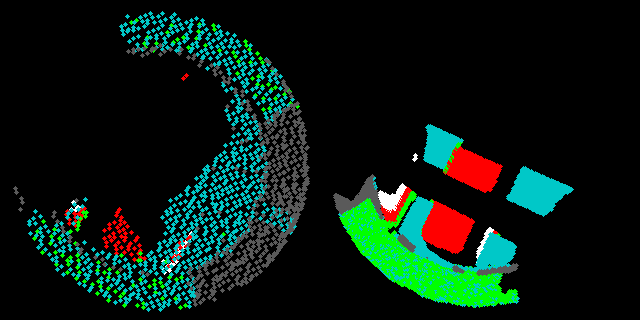

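```bash
python3 -m jog '0.01 0 0 0 0;0.01 0 0 0 0;0.01 0 0 0 0;0.01 0 0 0 0;0.01 0 0 0 0;0.01 0 0 0 0'; python3 w.py; python3 g.py ' -26,-20,-14,-8,-2,4,10,16,22,28,34,40,43'
```

```text
t: 8.0
tcp_pos: [0.5524, 0.0023, 0.1769]
tool_rot: [[0.001, 0.257, 0.967], [0.0, 0.967, -0.257], [-1.0, 0.001, 0.001]]
contact_force: [0.8, 1.4, 1.2]
finger_gap: 0.0254
t 8.0 p [0.5524 0.0023 0.1769] yaz 75.13439825536229 x [ 0.0015  0.0002 -1.    ] q [-0.0932 -0.0659  1.9088  0.0004  1.2973 -1.4046] gap 0.025368741299566115 F [0.8174 1.3684 1.1607]
-26.0 [ 0.011 -0.001 -0.002] yaw 0.002 [0.5515 0.0022 0.1724] 74.9
-20.0 [ 0.013 -0.01  -0.001] yaw -0.071 [ 0.5511 -0.0014  0.1717] 81.5
-14.0 [ 0.014 -0.019  0.002] yaw -0.146 [ 0.5511 -0.005   0.1711] 88.3
-8.0 [ 0.015 -0.027  0.005] yaw -0.222 [ 0.5514 -0.0086  0.1708] 95.1
-2.0 [ 0.016 -0.035  0.008] yaw -0.299 [ 0.552  -0.0123  0.1706] 102.0
4.0 [ 0.016 -0.043  0.013] yaw -0.376 [ 0.553  -0.0158  0.1706] 108.9
10.0 [ 0.015 -0.051  0.018] yaw -0.452 [ 0.5543 -0.0192  0.1709] 115.8
16.0 [ 0.014 -0.058  0.024] yaw -0.528 [ 0.5558 -0.0225  0.1713] 122.6
22.0 [ 0.012 -0.064  0.031] yaw -0.602 [ 0.5577 -0.0256  0.1719] 129.3
28.0 [ 0.011 -0.07   0.038] yaw -0.675 [ 0.5598 -0.0285  0.1727] 135.9
34.0 [ 0.008 -0.075  0.045] yaw -0.746 [ 0.5622 -0.0311  0.1736] 142.2
40.0 [ 0.005 -0.079  0.053] yaw -0.814 [ 0.5648 -0.0335  0.1747] 148.4
43.0 [ 0.004 -0.08   0.057] yaw -0.848 [ 0.5661 -0.0346  0.1753] 151.4
```

```bash
python3 -m jog '0.002 -0.009 0.001 -0.07 0;0.003 -0.018 0.003 -0.145 0;0.004 -0.026 0.006 -0.22 0;0.005 -0.034 0.01 -0.3 0;0.005 -0.042 0.014 -0.375 0;0.004 -0.05 0.02 -0.45 0;0.003 -0.057 0.025 -0.525 0;0.002 -0.063 0.032 -0.6 0;0 -0.069 0.039 -0.675 0;-0.002 -0.074 0.046 -0.745 0;-0.006 -0.078 0.054 -0.815 0;-0.006 -0.078 0.054 -0.815 0;-0.006 -0.078 0.054 -0.815 0'
python3 w.py; python3 bar.py 5 wrist side scene
python3 -c "
import cv2,numpy as np
cv2.imwrite('pics/m5.png',np.hstack([cv2.imread('pics/map_%s_5.png'%n) for n in ['side','scene']]))"
```

```text
t: 9.3
tcp_pos: [0.5553, -0.021, 0.1756]
tool_rot: [[-0.027, -0.852, 0.523], [0.027, 0.522, 0.852], [-0.999, 0.037, 0.009]]
contact_force: [-25.4, 35.1, 11.8]
finger_gap: 0.0384
t 9.3 p [ 0.5553 -0.021   0.1756] yaz 148.5047002090084 x [-0.0273  0.027  -0.9993] q [-0.1464 -0.0375  1.8841  0.0234  1.3261 -2.7442] gap 0.03835494295499458 F [-25.351   35.0568  11.7785]
wrist 2301 ((-23.36113739013672, -2.7734756469726562), (48.80104064941406, 53.377567291259766), 43.37709045410156)
side 196 ((-18.381900787353516, 1.3257179260253906), (68.0386734008789, 53.379669189453125), 37.047386169433594)
scene 118 ((2.0745162963867188, -5.458642959594727), (35.49375915527344, 92.38529968261719), 84.80500030517578)
```

View pics/wrist5.png

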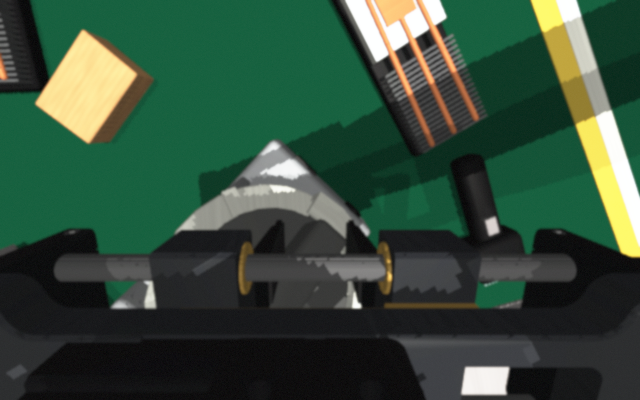

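View pics/m5.png

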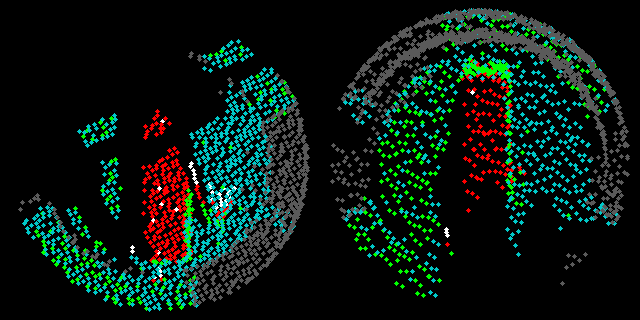

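```bash
python3 - <<'E'
from h import *
s=read_state();print(np.round(s['torque'],2),np.round(s['dq'],3),np.round(s['contact_force'],1))
a=cv2.imread('pics/scene5.png')[155:255,270:400];b=cv2.imread('pics/side5.png')[140:240,270:400]
cv2.imwrite('pics/z5.png',np.vstack([cv2.resize(a,(520,300)[::1],interpolation=2) if 0 else cv2.resize(a,None,fx=4,fy=3,interpolation=2)[:300],cv2.resize(b,None,fx=4,fy=3,interpolation=2)[:300]]))
E
```

```text
[ 6.92  5.22 -0.48] [ 0.     0.     0.     0.001 -0.001 -0.   ] [-26.1  35.6  12.1]
```

View pics/z5.png

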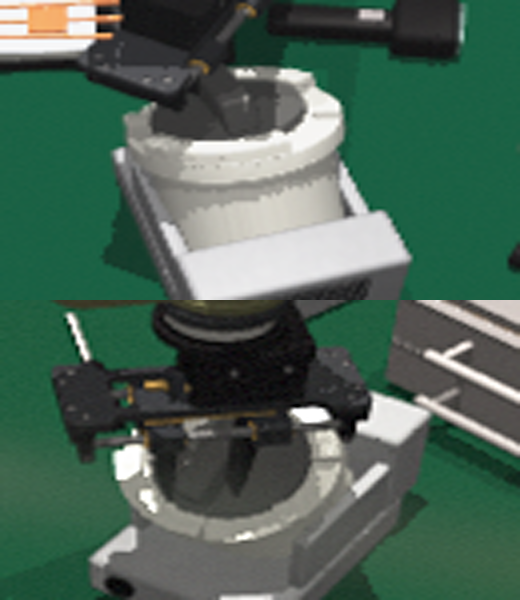

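```bash
sed -i 's/m0=np.array(\[.603,-.0005,.165\])/m0=np.array([.604,.0009,.1654])/' bar.py; python3 -m jog '0 0.02 0.008 0 0;0 0.036 0.014 0 0.2;0 0.036 0.014 0 0.5;0 0.036 0.014 0 0.5;-0.05 0.036 0.014 0 0.5;-0.12 0.036 0.014 0.1 0.5;-0.12 0.036 0.014 0.2 0.5;-0.12 0.036 0.014 0.9 0.5;-0.12 0.036 0.014 1 0.5;-0.12 0.036 0.014 1 0.5;-0.12 0.036 0.014 1 0.5;-0.12 0.036 0.014 1 0.5;-0.12 0.036 0.014 1 0.5;-0.12 0.036 0.014 1 0.5;-0.12 0.036 0.014 1 0.5'
python3 bar.py 6 side scene
python3 -c "
import cv2,numpy as np
cv2.imwrite('pics/m6.png',np.hstack([cv2.imread('pics/map_%s_6.png'%n) for n in ['side','scene']]))"
python3 w.py
```

```text
t: 10.95
tcp_pos: [0.5556, -0.0213, 0.2269]
tool_rot: [[0.0, 0.467, 0.884], [0.0, 0.884, -0.467], [-1.0, 0.0, 0.0]]
contact_force: [0.0, 0.1, -0.4]
finger_gap: 0.0476
side 86 ((-33.76459503173828, -5.356405258178711), (34.2371711730957, 23.541000366210938), 13.385552406311035)
scene 171 ((-1.5346221923828125, 1.1425113677978516), (97.44688415527344, 25.05341339111328), 12.711206436157227)
t 11.05 p [ 0.5556 -0.0213  0.2269] yaz 62.53244159120233 x [ 0.0005  0.0002 -1.    ] q [-0.135  -0.0918  1.8479  0.0003  1.3851 -1.2264] gap 0.04792698061624365 F [-0.4573  0.0241 -0.6329]
```

View pics/m6.png

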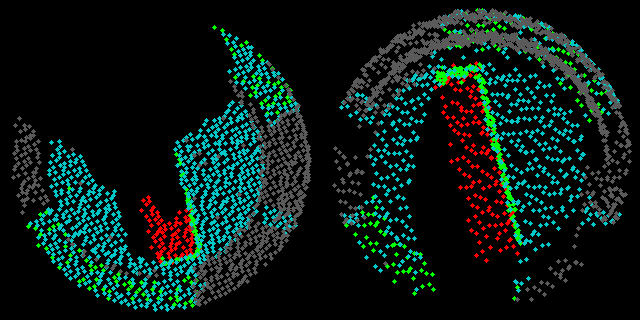

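```bash
python3 g.py '13,38' 0 -.010
```

```text
13.0 [0.084 0.068 0.041] yaw -0.63 [ 0.5827 -0.0045  0.1935] 119.3
38.0 [0.084 0.068 0.041] yaw -0.932 [ 0.5827 -0.0045  0.1935] 146.4
```

```bash
python3 -m jog '-0.03 0.068 0.041 1 0.5;-0.03 0.068 0.041 1 0.5;-0.03 0.068 0.041 1 0.5;-0.03 0.068 0.041 1 0.5;-0.03 0.068 0.041 1 0.5;-0.03 0.068 0.041 1 0.5;-0.03 0.068 0.041 1 0.5;-0.03 0.068 0.041 1 0.5;-0.03 0.068 0.041 1 0.5;-0.03 0.068 0.041 1 0.5;-0.03 0.068 0.041 1 0.5'; python3 g.py '13' 0 -.010
```

```text
t: 12.15
tcp_pos: [0.5826, -0.0047, 0.2388]
tool_rot: [[0.0, 0.887, -0.462], [0.0, -0.462, -0.887], [-1.0, 0.0, -0.0]]
contact_force: [0.2, 1.0, -0.4]
finger_gap: 0.0479
13.0 [ 0.113 -0.    -0.   ] yaw -1.631 [ 0.5827 -0.0045  0.1935] 119.3
```

```bash
python3 -m jog '0 0 0 0.37 0.45;0 0 0 0.37 0.45;0.03 0 0 0.37 0.45;0.07 0 0 0.37 0.45;0.113 0 0 0.37 0.45;0.113 0 0 0.37 0.45;0.113 0 0 0.37 0.2;0.113 0 0 0.37 0;0.113 0 0 0.37 0;0.113 0 0 0.37 0;0.113 0 0 0.37 0'; python3 w.py
```

```text
t: 13.25
tcp_pos: [0.5827, -0.0045, 0.1945]
tool_rot: [[0.001, 0.489, -0.872], [0.0, -0.872, -0.489], [-1.0, 0.0, -0.001]]
contact_force: [-1.7, 1.2, 3.8]
finger_gap: 0.0246
t 13.25 p [ 0.5827 -0.0045  0.1945] yaz -60.74929715638679 x [ 0.0008  0.0002 -1.    ] q [-0.1    -0.0106  1.8248  0.0002  1.3266  0.9602] gap 0.024573451431343277 F [-1.687   1.1553  3.8216]
```

```bash
python3 -m jog '-0.002 0 0 -0.06 0;-0.002 0 0 -0.12 0;-0.002 0 0 -0.18 0;-0.002 0 0 -0.24 0;-0.002 0 0 -0.3 0;-0.002 0 0 -0.36 0;-0.002 0 0 -0.36 0'; python3 w.py; python3 bar.py 7 side scene
python3 -c "
import cv2,numpy as np
cv2.imwrite('pics/m7.png',np.hstack([cv2.imread('pics/map_%s_7.png'%n) for n in ['side','scene']]))"
```

```text
t: 13.95
tcp_pos: [0.582, -0.0071, 0.1954]
tool_rot: [[-0.001, 0.88, -0.475], [-0.005, -0.475, -0.88], [-1.0, 0.001, 0.005]]
contact_force: [-6.5, -6.6, 4.5]
finger_gap: 0.0254
t 13.95 p [ 0.582  -0.0071  0.1954] yaz -28.33896377904915 x [-0.0011 -0.0051 -1.    ] q [-0.1019 -0.0116  1.8243 -0.0054  1.3295  0.394 ] gap 0.02541937239575678 F [-6.4553 -6.5771  4.5458]
side 245 ((-5.336193084716797, -6.645191192626953), (87.52124786376953, 37.82367706298828), 21.7764835357666)
scene 74 ((20.260896682739258, 17.07025909423828), (36.91936492919922, 25.11223030090332), 38.063175201416016)
```

View pics/m7.png

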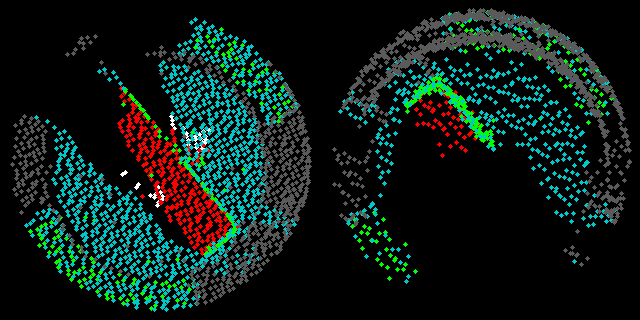

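```bash
python3 -m jog '0 -0.001 0.004 0 0.1;0 -0.001 0.004 0 0.4;0 -0.001 0.004 0 0.4;0.006 -0.001 0.004 0 0.4;0.012 -0.001 0.004 0 0.4;0.012 -0.001 0.004 0 0.2;0.012 -0.001 0.004 0 0;0.012 -0.001 0.004 0 0;0.012 -0.001 0.004 0 0;0.012 -0.001 0.004 0 0'; python3 w.py; python3 bar.py 8 side
python3 - <<'E'
from bar import *
R=np.array(read_state()['tool_rot'])
for d in (.01,.02,.03,.05,.08): print(d,np.round(R.T@(d*ax)/.4,4))
E
```

```text
t: 15.05
tcp_pos: [0.5819, -0.006, 0.1895]
tool_rot: [[0.001, 0.88, -0.475], [-0.0, -0.475, -0.88], [-1.0, 0.001, -0.0]]
contact_force: [4.2, -1.9, -2.0]
finger_gap: 0.0284
t 15.05 p [ 0.5819 -0.006   0.1895] yaz -28.381045848494523 x [ 0.0014 -0.0003 -1.    ] q [-0.1025 -0.0091  1.8318 -0.0001  1.3174  0.3929] gap 0.028389739477957573 F [ 4.2446 -1.8791 -1.9555]
side 257 ((-7.0785064697265625, -7.8530426025390625), (84.69815826416016, 36.298988342285156), 20.769859313964844)
0.01 [-0.0217 -0.0092  0.0085]
0.02 [-0.0433 -0.0183  0.0169]
0.03 [-0.065  -0.0275  0.0254]
0.05 [-0.1083 -0.0458  0.0424]
0.08 [-0.1733 -0.0733  0.0678]
```

View pics/map_side_8.png

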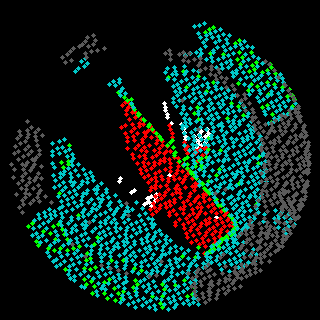

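```bash
python3 -m jog '-0.011 -0.005 0.004 0 0;-0.022 -0.009 0.0085 0 0;-0.033 -0.014 0.013 0 0;-0.0435 -0.018 0.017 0 0;-0.0435 -0.018 0.017 0 0'; python3 w.py; python3 - <<'E'
from h import *
for n in ['side']:
    im,d=get_image(n);save(n+'9',im[100:260,220:420].repeat(3,0).repeat(3,1))
E
```

```text
t: 15.6
tcp_pos: [0.5708, -0.0082, 0.207]
tool_rot: [[-0.002, 0.88, -0.475], [0.001, -0.475, -0.88], [-1.0, -0.002, 0.0]]
contact_force: [0.0, 0.5, -2.6]
finger_gap: 0.0246
t 15.6 p [ 0.5708 -0.0082  0.207 ] yaz -28.365619924543676 x [-0.0021  0.0006 -1.    ] q [-0.1086 -0.044   1.8362  0.0004  1.3515  0.3864] gap 0.024608250283665867 F [ 0.0252  0.4734 -2.6301]
```

View pics/side9.png

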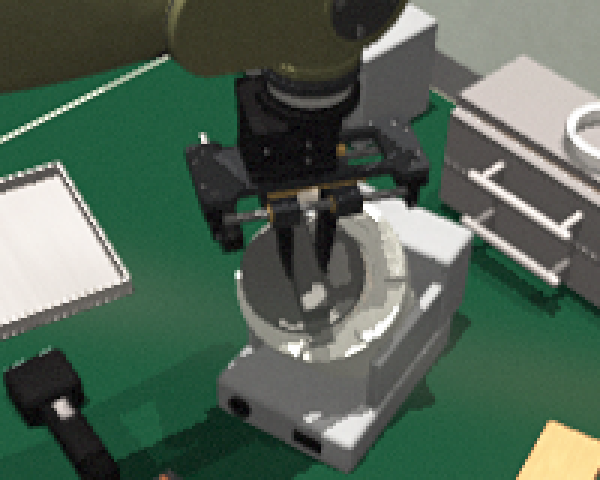

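```bash
python3 -m jog '-0.022 -0.009 0.0085 0 0;-0.044 -0.018 0.017 0 0;-0.08 -0.03 0.03 0 0;-0.12 -0.045 0.04 0 0;-0.15 -0.05 0.05 0 0;-0.15 -0.05 0.05 0 0'; python3 w.py '.483,.357,.25'; python3 - <<'E'
from h import *
for n in ['side','scene']:
    im,d=get_image(n);save(n+'10',im[70:270,220:450].repeat(3,0).repeat(3,1)); np.save(n+'10.npy',d)
E
```

```text
t: 16.25
tcp_pos: [0.5457, -0.017, 0.2708]
tool_rot: [[0.006, 0.88, -0.476], [-0.001, -0.476, -0.88], [-1.0, 0.006, -0.002]]
contact_force: [0.2, 0.9, -1.9]
finger_gap: 0.0242
t 16.25 p [ 0.5457 -0.017   0.2708] yaz -28.397488110678495 x [ 0.0061 -0.0009 -1.    ] q [-0.1294 -0.1407  1.8195 -0.0001  1.4567  0.3662] gap 0.024152823169404848 F [ 0.202   0.9034 -1.9124]
.483,.357,.25 tool units [ 0.0501 -0.5828 -0.7479]
```

View pics/side10.png

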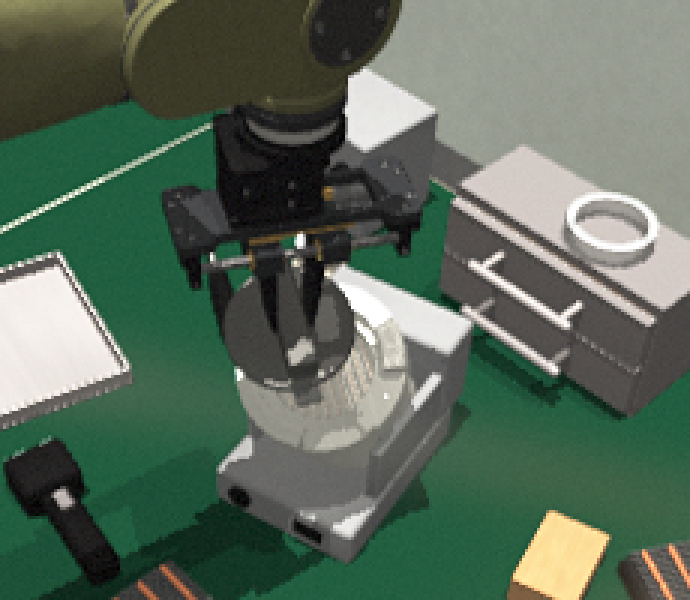

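View pics/scene10.png

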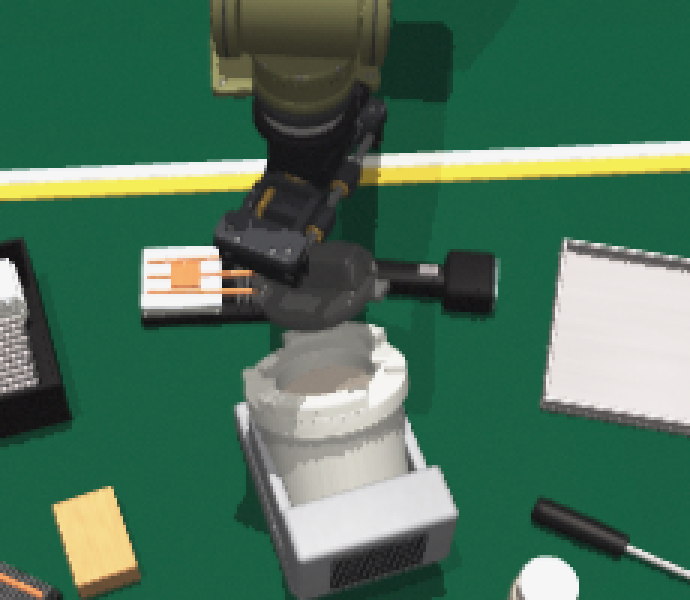

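```bash
python3 -m jog '0 -0.03 -0.04 0 0;0 -0.08 -0.1 0 0;0 -0.14 -0.18 0 0;0 -0.2 -0.26 0 0;0 -0.26 -0.34 0 0;0 -0.32 -0.42 0 0;0 -0.38 -0.49 0 0;0 -0.44 -0.56 0 0;0 -0.49 -0.62 0 0;0 -0.53 -0.66 0 0;0 -0.56 -0.685 0 0;0 -0.58 -0.69 0 0;0 -0.58 -0.69 0 0'; python3 w.py '.471,.335,.15'; python3 - <<'E'
from h import *
for n in ['side','scene']:
    im,d=get_image(n);save(n+'11',im); np.save(n+'11.npy',d)
    K,R,t=T(n)
    for q in ['tray_in','cover_bar','cover']:
        r=tip_of(n,q); print(n,q,[(np.round(c2w(n,a['xyz']),3),round(a['p'],2)) for a in r[:2]])
E
```

```text
t: 17.65
tcp_pos: [0.471, 0.3366, 0.2662]
tool_rot: [[-0.001, 0.88, -0.474], [-0.001, -0.474, -0.88], [-1.0, -0.001, 0.001]]
contact_force: [1.4, 0.6, -2.5]
finger_gap: 0.0245
t 17.65 p [0.471  0.3366 0.2662] yaz -28.318065444794225 x [-0.0011 -0.0009 -1.    ] q [ 0.5279 -0.0588  1.7511 -0.0002  1.4506  1.0222] gap 0.0244990274954212 F [ 1.3822  0.5988 -2.5168]
.471,.335,.15 tool units [0.2906 0.0021 0.0033]
side tray_in [(array([0.479, 0.359, 0.002]), 0.56)]
side cover_bar [(array([0.481, 0.343, 0.262]), 0.88)]
side cover [(array([0.482, 0.348, 0.24 ]), 0.97), (array([0.395, 0.099, 0.002]), 0.59)]
scene tray_in [(array([0.482, 0.36 , 0.002]), 0.83)]
scene cover_bar [(array([0.478, 0.348, 0.261]), 0.84)]
scene cover [(array([0.483, 0.351, 0.234]), 0.76)]
```

View pics/side11.png

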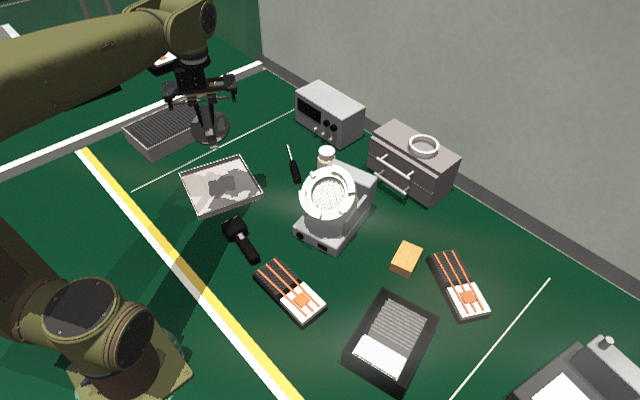

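View pics/scene11.png

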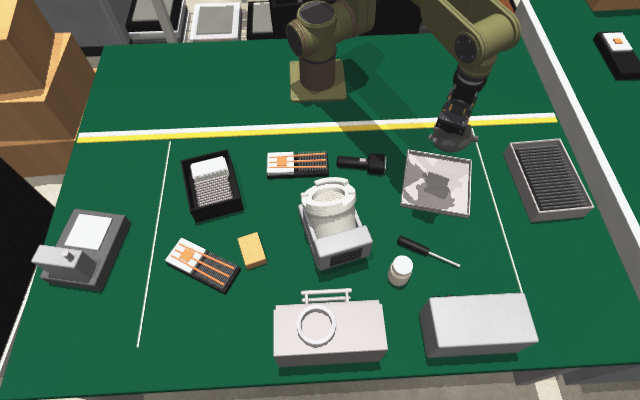

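```bash
python3 - <<'E'
from h import *
np.set_printoptions(precision=3,suppress=True)
rng=np.random.default_rng(0)
for n in ['side','scene']:
    d=np.load(n+'11.npy'); P=cloud(n,d).reshape(-1,3); P=P[d.ravel()>0]
    S=P[(np.hypot(P[:,0]-.4825,P[:,1]-.349)<.058)&(P[:,2]>.19)&(P[:,2]<.29)]
    best=None
    for _ in range(4000):
        a=S[rng.choice(len(S),3,False)]; v=np.cross(a[1]-a[0],a[2]-a[0]); l=np.linalg.norm(v)
        if l<3e-4: continue
        v/=l; v*=np.sign(v[2]); 
        if v[2]<.75: continue
        k=np.abs((S-a[0])@v)<.002
        if best is None or k.sum()>best[0]: best=(k.sum(),v,S[k].mean(0))
    k=best; print(n,len(S),k, 'tilt',np.degrees(np.arccos(k[1][2])), 'zmin',S[:,2].min())
E
```

```text
side 1076 (np.int64(447), array([-0.296, -0.291,  0.91 ]), array([0.479, 0.339, 0.242])) tilt 24.53874768351079 zmin 0.20971415821392286
scene 767 (np.int64(315), array([-0.336, -0.265,  0.904]), array([0.505, 0.338, 0.252])) tilt 25.343920802921357 zmin 0.2173541521591673
```

```bash
python3 -m jog '0.04 0 0.005 0 0;0.1 0 0.01 0 0;0.18 0 0.01 0 0;0.26 0 0.01 0 0;0.34 0 0.01 0 0;0.4 0 0.01 0 0;0.44 0 0.01 0 0;0.47 0 0.01 0 0;0.48 0 0.01 0 0;0.48 0 0.01 0 0'; python3 w.py; python3 - <<'E'
from h import *
for n in ['side']:
    im,d=get_image(n);save(n+'12',im[100:240,140:320].repeat(4,0).repeat(4,1)); np.save(n+'12.npy',d)
E
```

```text
t: 19.05
tcp_pos: [0.47, 0.3331, 0.0749]
tool_rot: [[0.0, 0.88, -0.475], [0.0, -0.475, -0.88], [-1.0, 0.0, -0.0]]
contact_force: [0.7, -0.8, -3.3]
finger_gap: 0.0242
t 19.05 p [0.47   0.3331 0.0749] yaz -28.37493778791762 x [ 0.0001  0.     -1.    ] q [ 0.5234  0.0907  1.9335 -0.      1.1173  1.0186] gap 0.024212633004504762 F [ 0.6897 -0.7875 -3.2758]
```

View pics/side12.png

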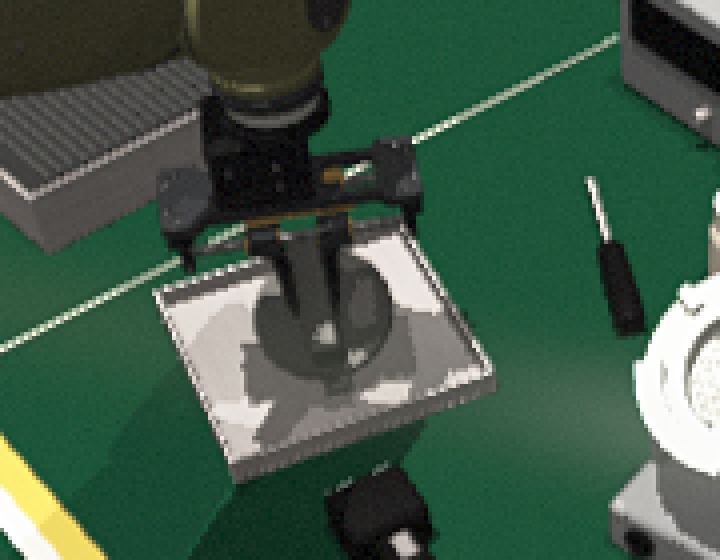

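```bash
python3 -m jog '0.015 0 0 0 0;0.03 0 0 0 0;0.04 0.001 -0.01 0 0;0.048 0.003 -0.022 0 0;0.055 0.004 -0.032 0 0;0.061 0.005 -0.042 0 0;0.066 0.006 -0.05 0 0;0.066 0.006 -0.05 0 0;0.066 0.006 -0.05 0 0'; python3 w.py; cat > flat.py <<'E'
from h import *
import sys
np.set_printoptions(precision=3,suppress=True)
rng=np.random.default_rng(0)
for n in ['side','scene']:
    im,d=get_image(n);save(n+sys.argv[1],im[100:240,140:320].repeat(4,0).repeat(4,1) if n=='side' else im[110:250,360:540].repeat(4,0).repeat(4,1))
    P=cloud(n,d).reshape(-1,3); P=P[d.ravel()>0]
    S=P[(np.hypot(P[:,0]-.484,P[:,1]-.36)<.075)&(P[:,2]>.012)&(P[:,2]<.05)]
    best=None
    for _ in range(3000):
        a=S[rng.choice(len(S),3,False)]; v=np.cross(a[1]-a[0],a[2]-a[0]); l=np.linalg.norm(v)
        if l<3e-4: continue
        v/=l; v*=np.sign(v[2])
        if v[2]<.75: continue
        k=np.abs((S-a[0])@v)<.002
        if best is None or k.sum()>best[0]: best=(k.sum(),v,S[k].mean(0))
    k=best; print(n,len(S),k,'tilt',np.degrees(np.arccos(k[1][2])))
E
python3 flat.py 13
```

```text
t: 20.0
tcp_pos: [0.4838, 0.3508, 0.0503]
tool_rot: [[0.005, 0.88, -0.475], [0.002, -0.475, -0.88], [-1.0, 0.003, -0.004]]
contact_force: [5.0, -0.0, 6.0]
finger_gap: 0.024
t 20.0 p [0.4838 0.3508 0.0503] yaz -28.369400628598623 x [ 0.0047  0.0025 -1.    ] q [ 0.5376  0.163   1.9001 -0.0003  1.0732  1.0329] gap 0.023978503129980757 F [ 5.0259 -0.0295  6.0062]
side 566 (np.int64(316), array([-0.044, -0.03 ,  0.999]), array([0.481, 0.347, 0.026])) tilt 3.054720537537723
scene 453 (np.int64(231), array([-0.045, -0.023,  0.999]), array([0.507, 0.341, 0.028])) tilt 2.917332305811278
```

View pics/side13.png

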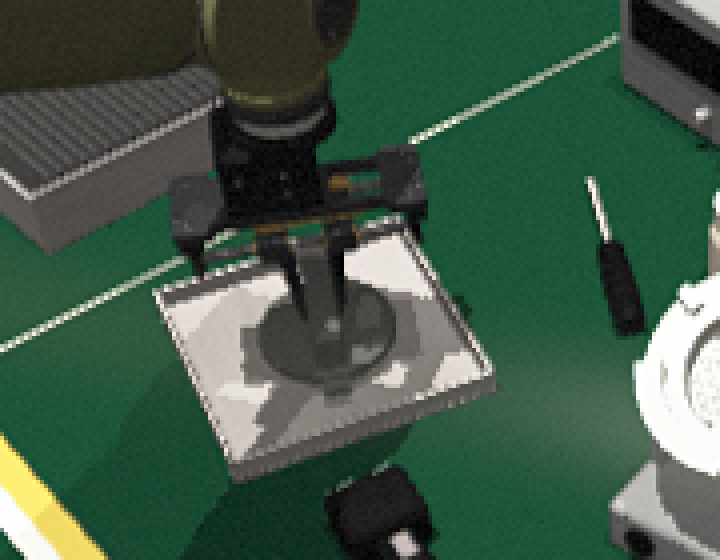

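```bash
python3 -m jog '0.005 0.002 -0.006 0 0;0.01 0.002 -0.012 0 0;0.013 0.002 -0.012 0 0;0.013 0.002 -0.012 0 0'; python3 w.py; python3 flat.py 14
```

```text
t: 20.5
tcp_pos: [0.4857, 0.3523, 0.0484]
tool_rot: [[0.0, 0.88, -0.475], [-0.004, -0.475, -0.88], [-1.0, 0.002, 0.003]]
contact_force: [-8.1, -12.5, 27.9]
finger_gap: 0.0237
t 20.5 p [0.4857 0.3523 0.0484] yaz -28.33394403712894 x [ 0.     -0.0038 -1.    ] q [ 0.5397  0.1747  1.8904 -0.0037  1.0785  1.036 ] gap 0.02367740501115597 F [ -8.1336 -12.4641  27.8819]
side 554 (np.int64(337), array([-0.003,  0.   ,  1.   ]), array([0.481, 0.348, 0.025])) tilt 0.18472829582745448
scene 452 (np.int64(235), array([-0.013, -0.007,  1.   ]), array([0.509, 0.341, 0.026])) tilt 0.8788834490565351
```

```bash
python3 -m jog '-0.007 -0.001 0.006 0 0;-0.014 -0.002 0.012 0 0;-0.014 -0.002 0.012 0 0.1;-0.014 -0.002 0.012 0 0.4;-0.014 -0.002 0.012 0 0.6;-0.014 -0.002 0.012 0 0.6;-0.06 -0.002 0.012 0 0.6;-0.15 -0.002 0.012 0 0.6;-0.27 -0.002 0.012 0 0.6;-0.37 -0.002 0.012 0 0.6;-0.4 -0.002 0.012 0 0.6;-0.4 -0.002 0.012 0 0.6'; python3 w.py; python3 flat.py 15; python3 - <<'E'
from h import *
for n in ['side','scene']:
    im,d=get_image(n); save(n+'16',im)
    for q in ['tray_in','cover','scanner','jar','driver','padbox','bin','cooler_a']:
        r=tip_of(n,q); print(n,q,[(np.round(c2w(n,a['xyz']),3),round(a['p'],2)) for a in r[:2]])
E
```

```text
t: 21.8
tcp_pos: [0.4826, 0.3503, 0.2058]
tool_rot: [[0.004, 0.88, -0.475], [0.003, -0.475, -0.88], [-1.0, 0.002, -0.004]]
contact_force: [0.9, -0.3, 0.2]
finger_gap: 0.0568
t 21.8 p [0.4826 0.3503 0.2058] yaz -28.36767119642544 x [ 0.0041  0.0025 -1.    ] q [0.5378 0.0093 1.7857 0.0001 1.3418 1.0329] gap 0.056772949267769685 F [ 0.8525 -0.313   0.1602]
side 591 (np.int64(350), array([ 0.001, -0.01 ,  1.   ]), array([0.478, 0.346, 0.024])) tilt 0.5923697744722318
scene 614 (np.int64(267), array([-0.013, -0.046,  0.999]), array([0.494, 0.343, 0.026])) tilt 2.7234638382071172
side tray_in [(array([0.482, 0.358, 0.003]), 0.75)]
side cover [(array([0.481, 0.349, 0.017]), 0.74)]
side scanner [(array([ 0.395,  0.1  , -0.   ]), 0.77)]
side jar [(array([0.786, 0.193, 0.003]), 0.58), (array([0.48 , 0.361, 0.002]), 0.43)]
side driver [(array([ 0.72,  0.29, -0.  ]), 0.75)]
side padbox [(array([ 0.693, -0.227, -0.004]), 0.97)]
side bin []
side cooler_a [(array([ 0.393, -0.087, -0.001]), 0.77), (array([ 0.728, -0.367,  0.002]), 0.61)]
scene tray_in [(array([0.481, 0.358, 0.006]), 0.59), (array([ 0.391,  0.097, -0.001]), 0.33)]
scene cover [(array([0.484, 0.348, 0.013]), 0.84), (array([ 0.47 , -0.357, -0.001]), 0.39)]
scene scanner [(array([ 0.393,  0.099, -0.   ]), 0.6)]
scene jar [(array([ 0.788,  0.192, -0.002]), 0.75), (array([ 0.644, -0.037,  0.198]), 0.42)]
scene driver [(array([ 0.722,  0.287, -0.   ]), 0.6), (array([ 0.686, -0.221, -0.002]), 0.34)]
scene padbox [(array([ 0.69 , -0.222, -0.002]), 0.76), (array([ 0.632,  0.009, -0.   ]), 0.39)]
scene bin [(array([ 0.468, -0.356, -0.   ]), 0.78)]
scene cooler_a [(array([ 0.394, -0.089,  0.001]), 0.68), (array([ 0.729, -0.366,  0.003]), 0.56)]
```

View pics/scene16.png

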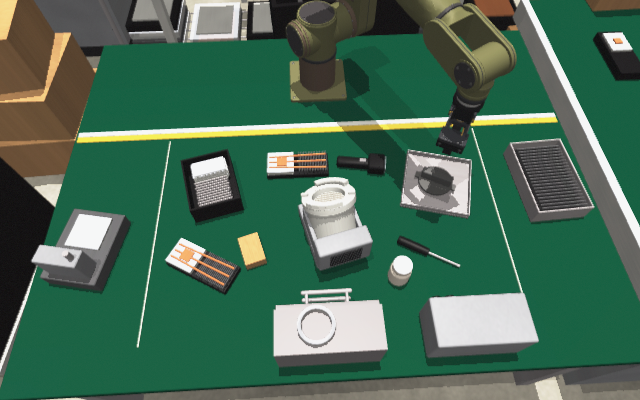

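View pics/side15.png

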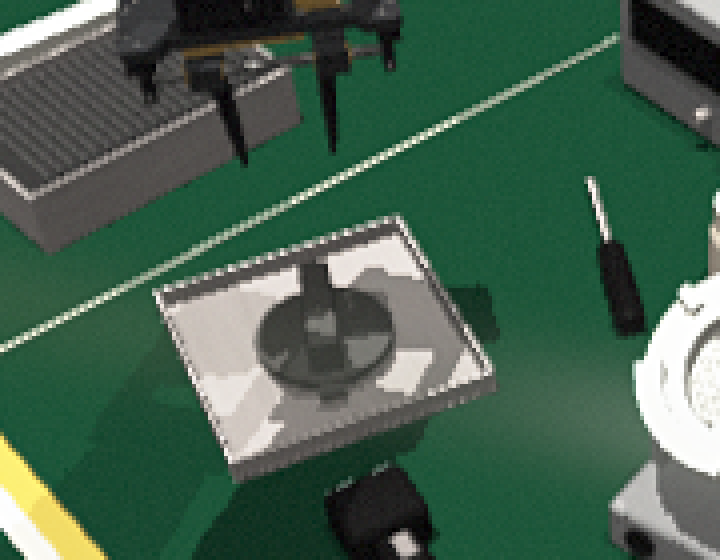

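```bash
python3 -c "
from plant import *
print(sign_off())"
```

```text
the job is handed in; nothing more can be done
None
```

The cover is off the pot and lying flat, grip bar up, in the steel tray. I handed the job in at about 22 s, with the gripper open and about 0.2 m above the bench.

- **Unlocking:** I turned the cover anticlockwise about 84° by its grip bar. My first two grips turned it only part of the way. One of them, at the end of the bar, jammed with about 43 N at the wrist, below the 120 N limit. I took a fresh grip on the middle of the bar and finished the turn from there.
- **Lifting:** I lifted the cover along the pot's axis, and it came free with about 2.6 N hanging from the gripper.
- **Setting down:** I lowered one edge of the cover onto the tray floor, tipped it flat, and eased off the force before opening the gripper.

**Last checks:**
- **Position:** The cover's centre is about 10 mm from the tray's centre. Its origin is 13–17 mm above the bench, where 16 mm is expected.
- **Flatness:** The two cameras disagreed slightly. The side camera gave a tilt of 0.6°, and the scene camera gave 2.7°. I put the scene camera's figure down to a noisy fit, because just before release the two gave 0.2° and 0.9° and the side picture shows the cover flat.
- **Other things:** The tray, scanner, jar, driver, box, coolers and bin were all within about 5 mm of where they were first found, which is about the accuracy of the measurements. Only the scene camera picked out the bin in the last check.

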